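# Slide the sensor column into its dock and press the green button

### The job

Push the tall sensor column low on its black foot with the fingertips so that it slides upright along the bench into the blue docking fork, all the way until the foot rests against the fork's back wall; do not grip, lift or tip it, and touch nothing of it but the foot. Once it is docked, press the green button fully down and let it go. Leave the red button and everything else on the bench alone.

Things in the scene. Friction and masses are not known exactly. Their poses are not given: they have to be found in the camera images.
- column: Tall, narrow, top-heavy sensor column, 220 mm tall, about 0.4 kg, loose, standing on the bench. Origin: centre of its underside; z up its axis. At the bottom a round black foot, 60 mm diameter, 40 mm high (the only part to touch), above it the stem. It slides for a push of 1 to 4 N; pushed on the foot at most 30 mm above the bench it slides upright, pushed well above the foot it tips.
- stem: Upper part of the column, fixed to the foot, not to be touched: rod of at most 24 mm diameter, 40 to 160 mm above the bench, then an orange sensor head of 44 mm diameter up to 220 mm. Origin and axes as column. A gripper pointing straight down beside the foot would hit it with its palm: so lean the tool back 20 to 45 degrees, or push with the back of a spread finger.
- seat (a point): Point on the bench (z = 0) where the column's axis stands when docked, in the blue fork. Its x axis points into the fork (the way to push), y to the left of that, z up. The foot then touches the back wall, 30 mm ahead, and has about 4 mm of play to each side.
- fork: Fixed blue U-shaped docking fork; origin and axes as seat. Walls 30 mm high: flat back wall at x = 30 mm; side walls with inner faces at y = +-34 mm from x = -13 to 30 mm; from there flared lips widen the mouth to about +-55 mm at x = -37 mm. Inside is bare bench, no sill. Behind it, x = 56 to 116 mm, the dock's white housing, 150 mm wide, 65 mm high.
- green (a joint): Travel of the green push button: 0 released, 0.006 m fully down; its spring starts at about 1.5 N and takes 5 N fully down; it returns by itself when let go.
- green_top (a point): Centre of the green button's top face, 30 mm diameter, 48 mm above the bench when released; pressed straight down. It sits in a black collar (46 mm diameter, top 42 mm above the bench, so the button stands 6 mm proud and ends flush) on a fixed grey box of 80 x 80 x 30 mm. z up.
- red (a joint): Travel of the red push button on an identical second box on the other side: 0 released, 0.006 m down. Not to be pressed.
- red_top (a point): Centre of the red button's top face, 48 mm above the bench; box and collar as for the green one. z up.
- mug: Bystander: white mug, 80 mm diameter, 90 mm high, handle on its y side. Origin at the centre of its underside.
- cleaner: Bystander: clear bottle with a blue cap, 56 mm diameter, 170 mm high. Origin at the centre of its underside.
- tape: Bystander: yellow roll of tape lying flat, 90 mm diameter, 19 mm high. Origin at the centre of its underside.
- driver: Bystander: red-handled screwdriver, 170 mm long, lying on the bench along its own x axis. Origin under its middle.
- screws: Bystander: small jar with a black cap, 48 mm diameter, 60 mm high. Origin at the centre of its underside.
- block: Bystander: aluminium block, 50 x 90 x 28 mm. Origin at the centre of its underside.
Things that resemble listed ones, but are neither listed nor needed, are in the scene too. Leave any purple look-alike of the column alone.

How it is judged:
By the outcome, as a careful person would: the job done as asked, in the order asked, and still so for the second after the job is handed in, with the robot touching nothing.
It also fails if it takes over 59 s, if anything falls off the work surface, if the arm or the gripper's body presses on something with over 40 N, if the wrist force passes 120 N, or if a joint passes its speed limit or range.

### The arm

A 7-joint arm with a two-finger parallel gripper is mounted at the origin on the work surface. World frame = base frame: x ahead of the robot, y to its left, z up, the work surface at z = 0. Lengths are in m, angles in rad, forces in N, time in s.
With the tool pointing down it reaches from about 0.425 to 0.825 m from the base axis. Payload 3.6 kg.
Tool frame: the origin (TCP) lies where the fingers leave the gripper's body, on its centre line; the fingertips stand 73 mm ahead of it and the grasp point (between the pads) lies 54 mm ahead of it; x points along the fingers, y is the direction in which the jaws open and shut, and the axes are right-handed (so a half turn about x gives the same grasp; the last joint's range is limited). The gripper opens to 85 mm and grips with 20 to 120 N. Pads are 22 mm wide; open, the fingers measure 114 mm over their backs; the gripper's body (76 mm by 85 mm) begins 54 mm behind the grasp point. The pads swing forward as they close: fully open they stand 13 mm farther back than shut.
Start: joints at [-1.284, 0.615, -0.013, 1.423, 0.008, 1.103, -0.04], TCP at [0.201, 0.618, 0.304] pointing down, gripper open.
Joint ranges: [-3.12, 3.12], [-0.3, 2.06], [-1.34, 1.32], [0.26, 2.42], [-1.36, 4.5], [0.01, 1.98], [-2.84, 2.84]. Speed limits (rad/s): [2.79, 2.79, 3.14, 3.14, 3.14, 3.14, 3.14].

### API

Orientations are given as a unit quaternion [x, y, z, w].
In Python, from station import arm, snapshot, camera_info, ticket gives the robot as it stands. Calls block until the motion is done:
- arm.movep(position, orientation): joint-space move of the TCP to a pose.
- arm.line_to(position, velocity=0.15, ori=None): straight line of the TCP; ori=None keeps the orientation; velocity is the mean speed in m/s.
- arm.move_j(angles): joint-space move.
- arm.move_gripper(opening, effort=None): opening from 0.0 (shut) to 1.0 (fully open); effort is the grip in N (None keeps the last); returns when the fingers have stopped.
- arm.pause(seconds).
- arm.ik(position, orientation): joint angles nearest the present ones, or None.
- snapshot(name): name is "scene" or "top"; returns the picture (420x560x3 uint8, blue, green, red); there is no depth.
- camera_info(name): a dict with "fx", "fy", "cx", "cy" (pixels), "dist_coeffs" ([k1, k2, p1, p2, k3] as OpenCV has them; the pictures are not rectified), "R" (3x3) and "t" (3): a world point X has camera coordinates R X + t. Camera axes: x right, y down, z forward; pixel columns grow to the right and rows downward; lengths in m; the calibration is good to about 2 mm. A picture is of the moment at which its call begins. camera_info takes no time and is no camera call.
A pose or a line that the arm cannot do raises arm.MotionError and nothing moves.
- ticket.finish_job(): hands the job in, once; it reports no verdict.
Readings, each from a call of its own:
- arm.read_time(): time.
- arm.read_joint_positions(): joint angles.
- arm.read_dq(): joint speeds.
- arm.read_effort(): joint torques, N m.
- arm.read_tool_pos(): TCP position.
- arm.read_eef_rot(): TCP orientation.
- arm.read_ft_force(): force on the tool from outside, world axes, zero at the start.
- arm.read_wrist_torque(): the same for the moment, N m.
- arm.read_opening(): opening from 0.0 (shut) to 1.0 (fully open).
Only numpy, scipy, OpenCV 4.12 (cv2) and the standard library are available. Lean on these libraries where they do the work, as an engineer would, in place of code of your own. Each camera call takes 0.05 s, during which the arm holds its last target.

## Working session

There is one attempt and no reset: what is moved stays moved. The work goes in short steps, each a Python script; the robot and the scene stay as the last script left them, time stands still between calls to the robot, and variables do not carry over. Pictures are saved under pics/ and viewed, and the job is handed in when it is done.

```bash
ls; mkdir -p pics; python3 - <<'E'
from station import arm, snapshot, camera_info
import cv2
for n in("scene","top"):
    cv2.imwrite(f"pics/{n}0.png",snapshot(n)); print(n,camera_info(n))
print(arm.read_time(),arm.read_tool_pos(),arm.read_eef_rot())
E
```

```text
pics
scene {'fx': 444.6738135398704, 'fy': 444.6738135398704, 'cx': 275.3327470077272, 'cy': 209.22900511947267, 'dist_coeffs': array([-0.005823,  0.      ,  0.      ,  0.      ,  0.      ]), 'R': array([[-0.42281826,  0.90614431,  0.01127859],
       [ 0.67693635,  0.32409241, -0.66084892],
       [-0.60247979, -0.2717841 , -0.75043421]]), 't': array([ 0.24422431, -0.31140995,  1.58946533])}
top {'fx': 397.9737911808919, 'fy': 397.9737911808919, 'cx': 279.24755915417694, 'cy': 210.21662953935825, 'dist_coeffs': array([-0.07865298,  0.        ,  0.        ,  0.        ,  0.        ]), 'R': array([[ 0.00396843, -0.99997849, -0.00522151],
       [-0.97767833, -0.00278293, -0.21008887],
       [ 0.21006982,  0.00593868, -0.97766835]]), 't': array([0.01306197, 0.56788386, 1.22906768])}
0.1 [0.20047081 0.61775271 0.30285463] [ 0.10966303  0.69854409 -0.11130184  0.69829941]
```

View pics/scene0.png

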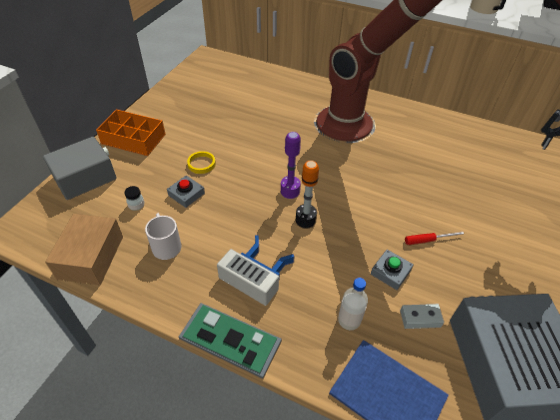

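View pics/top0.png

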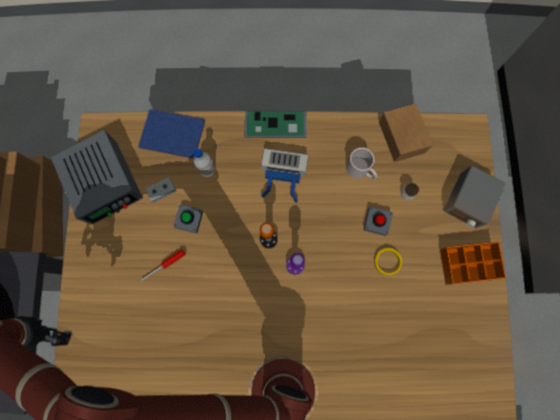

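The top view shows the orange-headed column at about (268,238). The purple look-alike is at (296,263), the fork mouth at (281,190), the green button at (187,217) and the red one at (379,219). In the scene view the column's black foot is at (306,216). The target is the one with the orange head and black foot, and I'll confirm that in an enlarged crop.

```bash
python3 - <<'E'
import cv2,numpy as np
t=cv2.imread("pics/top0.png");s=cv2.imread("pics/scene0.png")
a=cv2.resize(t[140:280,240:330],None,fx=4,fy=4,interpolation=cv2.INTER_CUBIC)
b=cv2.resize(s[125:305,210:320],(342,560),interpolation=cv2.INTER_CUBIC)
cv2.imwrite("pics/crop1.png",np.hstack([a,b]))
E
```

```text
(no output)
```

View pics/crop1.png

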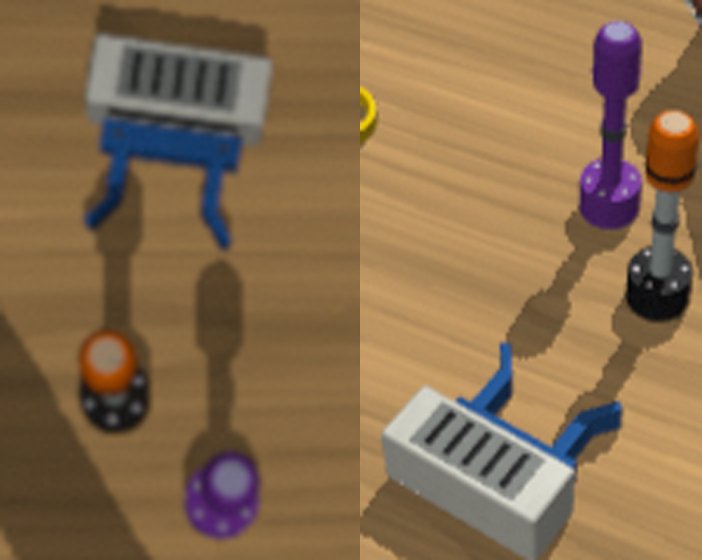

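Confirmed: the orange head on a grey stem and black foot is the column. The all-purple one behind it is the look-alike. Next I'll measure positions.

```bash
cat > h.py <<'E'
import cv2,numpy as np
from station import arm,snapshot,camera_info
def cam(n):
    c=camera_info(n);K=np.array([[c['fx'],0,c['cx']],[0,c['fy'],c['cy']],[0,0,1.]]);return K,np.array(c['dist_coeffs']),np.array(c['R']),np.array(c['t'])
def cast(n,pts,z):
    K,d,R,t=cam(n);u=cv2.undistortPoints(np.float64(pts).reshape(-1,1,2),K,d).reshape(-1,2)
    r=np.c_[u,np.ones(len(u))]@R;C=-R.T@t
    return C+r*((z-C[2])/r[:,2])[:,None]
def proj(n,X):
    K,d,R,t=cam(n);return cv2.projectPoints(np.float64(X).reshape(-1,1,3),cv2.Rodrigues(R)[0],t,K,d)[0].reshape(-1,2)
def mask(im,lo,hi,box):
    h=cv2.cvtColor(im,cv2.COLOR_BGR2HSV);m=cv2.inRange(h,np.array(lo),np.array(hi));o=np.zeros_like(m);x0,y0,x1,y1=box;o[y0:y1,x0:x1]=m[y0:y1,x0:x1];return o
def big(m):
    c=cv2.findContours(m,cv2.RETR_EXTERNAL,cv2.CHAIN_APPROX_NONE)[0];return max(c,key=cv2.contourArea).reshape(-1,2)
def cen(m):
    c=big(m);M=cv2.moments(c);return [M['m10']/M['m00'],M['m01']/M['m00']]
E
python3 - <<'E'
from h import *
im={n:cv2.imread(f"pics/{n}0.png") for n in("scene","top")}
for n in im: K,d,R,t=cam(n); print(n,"C",-R.T@t)
G={"top":(170,200,205,235),"scene":(375,250,415,285)}
Rd={"top":(365,205,395,232),"scene":(168,172,200,200)}
for n in im:
    g=cen(mask(im[n],(45,100,40),(80,255,255),G[n])); print(n,"green",g,cast(n,[g],.048)[0])
    m=mask(im[n],(0,150,60),(8,255,255),Rd[n])|mask(im[n],(172,150,60),(180,255,255),Rd[n]);g=cen(m); print(n,"red",g,cast(n,[g],.048)[0])
# foot
F={"top":(255,222,285,252),"scene":(290,200,322,232)}
for n in im:
    m=mask(im[n],(0,0,0),(180,255,60),F[n]); c=big(m); print(n,"foot bbox",cv2.boundingRect(c))
O={"top":(255,218,285,245),"scene":(295,155,325,190)}
for n in im:
    m=mask(im[n],(3,170,120),(14,255,255),O[n]); c=big(m); print(n,"head bbox",cv2.boundingRect(c),cen(m))
B={"top":(255,165,305,205),"scene":(235,230,300,280)}
for n in im:
    m=mask(im[n],(100,150,40),(125,255,255),B[n]);cv2.imwrite(f"pics/m_{n}.png",cv2.resize(m[B[n][1]:B[n][3],B[n][0]:B[n][2]],None,fx=8,fy=8,interpolation=0))
    c=big(m); w=cast(n,c,.03)[:,:2]; print(n,"fork",len(c),w.min(0),w.max(0))
W={"top":(255,140,315,180)}
m=mask(im["top"],(0,0,110),(180,70,255),W["top"]);c=big(m);w=cast("top",c,.065)[:,:2].astype(np.float32);r=cv2.minAreaRect(w);print("housing",r,cv2.boxPoints(r))
E
```

```text
scene C [1.27168795 0.31161455 0.98423973]
top C [0.29696589 0.00734303 1.32099485]
scene green [393.8838383838384, 262.2104377104377] [0.55260886 0.32130327 0.048     ]
scene red [183.9262086513995, 183.70483460559797] [ 0.54553782 -0.31276361  0.048     ]
top green [185.61267605633802, 216.5] [0.54854323 0.32204432 0.048     ]
top red [380.0, 219.1231884057971] [ 0.5416549  -0.31434448  0.048     ]
scene foot bbox (296, 206, 20, 22)
top foot bbox (260, 232, 17, 16)
scene head bbox (303, 162, 16, 19) [309.07281001137653, 171.88509670079634]
top head bbox (260, 223, 13, 14) [266.1201079622132, 229.72334682860998]
scene fork 148 [ 0.61480861 -0.04819429] [0.70092566 0.08073725]
top fork 141 [ 0.60937276 -0.05117848] [0.71391034 0.07316892]
housing ((0.7379780411720276, -0.00027351081371307373), (0.15252868831157684, 0.0741693452000618), 88.60115814208984) [[ 0.6990427  -0.07560981]
 [ 0.7731899  -0.07742044]
 [ 0.7769134   0.07506279]
 [ 0.7027662   0.07687341]]
```

```bash
python3 - <<'E'
from h import *
t=cv2.imread("pics/top0.png");s=cv2.imread("pics/scene0.png")
def grid(im,x0,y0,x1,y1,f):
    a=cv2.resize(im[y0:y1,x0:x1],None,fx=f,fy=f,interpolation=cv2.INTER_NEAREST)
    for x in range(x0,x1,10): cv2.line(a,((x-x0)*f,0),((x-x0)*f,a.shape[0]),(0,255,255),1); cv2.putText(a,str(x),((x-x0)*f,10),0,.35,(255,255,255))
    for y in range(y0,y1,10): cv2.line(a,(0,(y-y0)*f),(a.shape[1],(y-y0)*f),(0,255,255),1); cv2.putText(a,str(y),(0,(y-y0)*f),0,.35,(255,255,255))
    return a
cv2.imwrite("pics/g_top.png",grid(t,255,142,315,207,9))
cv2.imwrite("pics/g_scene.png",grid(s,210,230,300,305,8))
E
```

```text
(no output)
```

View pics/g_top.png

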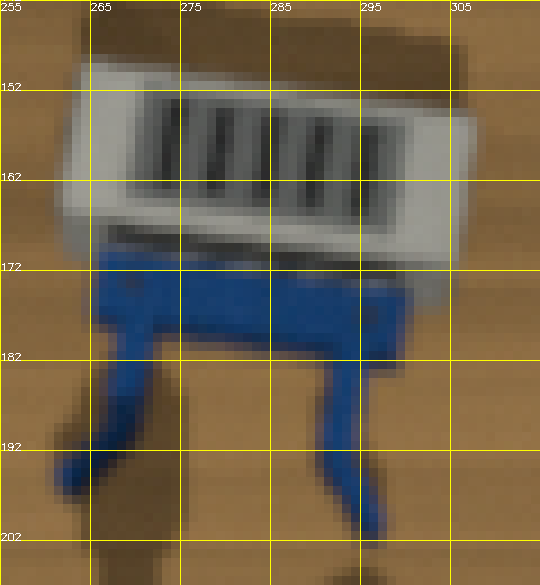

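View pics/g_scene.png

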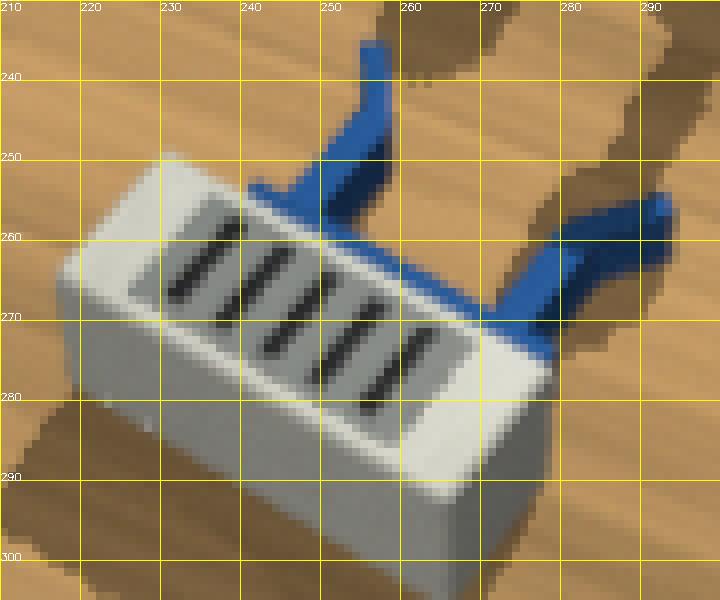

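```bash
python3 - <<'E'
from h import *
c={"top":[(264.2,148.2),(307.8,154.6),(305.5,171.3),(261.8,165)],"scene":[(230.6,249),(279,275),(266,292),(218,263)]}
for n in c:
    p=np.array(c[n])-.5;w=cast(n,p,.065)[:,:2]
    order=w
    if n=="top": bl,br,fr,fl=w
    else: fr,fl,bl,br=w
    e=(bl+fl-br-fr);yaw=np.arctan2(-e[0],e[1]) ; x=np.array([np.cos(yaw),np.sin(yaw)])
    m=w.mean(0); print(n,w.round(4).tolist(),"yaw",np.degrees(yaw),"seat",m-.086*x,"sizes",np.linalg.norm(bl-br),np.linalg.norm(bl-fl))
tips={"top":[(262.5,197),(296.5,202)],"scene":[(257.5,235),(292.5,254)]}
for n in tips: print(n,cast(n,np.array(tips[n])-.5,.03)[:,:2].round(4).tolist())
# column: foot outline candidates: minimise extents
from scipy.optimize import minimize
a=np.linspace(0,2*np.pi,60)
def bb(n,xy):
    P=np.concatenate([np.c_[xy[0]+.03*np.cos(a),xy[1]+.03*np.sin(a),0*a+z] for z in(0.002,.04)]);q=proj(n,P);return np.r_[q.min(0),q.max(0)]
for n,xy in(("top",(.48,.03)),("scene",(.48,.03))): print(n,bb(n,xy))
def hb(n,xy):
    P=np.concatenate([np.c_[xy[0]+.022*np.cos(a),xy[1]+.022*np.sin(a),0*a+z] for z in(.165,.21)]);q=proj(n,P);return np.r_[q.min(0),q.max(0)]
print(hb("top",(.48,.03)),hb("scene",(.48,.03)))
E
```

```text
top [[0.7808, 0.0679], [0.7585, -0.0778], [0.7002, -0.0695], [0.7217, 0.0751]] yaw -8.587593388326345 seat [0.65524658 0.0117552 ] sizes 0.1473952034282594 0.0595921088973887
scene [[0.7046, -0.069], [0.7226, 0.0754], [0.779, 0.0675], [0.7558, -0.0764]] yaw -8.141407482742974 seat [0.65539557 0.01154679] sizes 0.1457527293674046 0.05694118420452675
top [[0.6211, 0.0731], [0.6042, -0.0405]]
scene [[0.6102, -0.0402], [0.6273, 0.0712]]
top [265.3101786  228.85937182 283.79219921 248.54220075]
scene [288.59296028 200.31586417 310.17772337 224.77600431]
[265.76240647 221.80443567 281.32301433 239.37547414] [293.72288989 158.13602968 311.71163152 182.52492313]
```

```bash
cat >> h.py <<'E'
from scipy.optimize import least_squares
_a=np.linspace(0,2*np.pi,60)
def bb(n,xy,r,zs):
    P=np.concatenate([np.c_[xy[0]+r*np.cos(_a),xy[1]+r*np.sin(_a),0*_a+z] for z in zs]);q=proj(n,P);return np.r_[q.min(0),q.max(0)]
BOX={"top":(255,222,285,252),"scene":(290,200,322,232)}
E
python3 - <<'E'
from h import *
im={n:cv2.imread(f"pics/{n}0.png") for n in("scene","top")}
F={"top":(255,222,285,252),"scene":(290,200,322,232)}
O={"top":(255,218,285,245),"scene":(295,155,325,190)}
for n in im:
    x,y,w,h=cv2.boundingRect(big(mask(im[n],(0,0,0),(180,255,75),F[n])))
    f=lambda q:[ (bb(n,q,.03,(0,.04))[[0,2]].mean()-(x+w/2-.5)), bb(n,q,.03,(0,.04))[3]-(y+h-.5)]
    print(n,"foot",(x,y,w,h),least_squares(f,(.48,.05)).x)
    x,y,w,h=cv2.boundingRect(big(mask(im[n],(3,120,100),(18,255,255),O[n])))
    f=lambda q:[ (bb(n,q,.022,(.165,.215))[[0,2]].mean()-(x+w/2-.5)), bb(n,q,.022,(.165,.215))[[1,3]].mean()-(y+h/2-.5)]
    print(n,"head",(x,y,w,h),least_squares(f,(.48,.05)).x)
def dr(n,xy,r,z):
    q=proj(n,np.c_[xy[0]+r*np.cos(_a),xy[1]+r*np.sin(_a),0*_a+z]);return q
C=(.483,.049)
outs=[]
for n,(x0,y0,w,h) in(("top",(230,190,70,70)),("scene",(270,150,70,90))):
    f=6;a=cv2.resize(im[n][y0:y0+h,x0:x0+w],None,fx=f,fy=f,interpolation=0)
    for r,z in((.03,0),(.03,.04),(.022,.16),(.022,.21)):
        cv2.polylines(a,[np.int32((dr(n,C,r,z)+.5-[x0,y0])*f)],True,(0,255,0),1)
    outs.append(cv2.copyMakeBorder(a,0,540-a.shape[0],0,0,0))
cv2.imwrite("pics/col.png",np.hstack(outs))
E
```

```text
scene foot (295, 206, 21, 23) [0.48417848 0.0492011 ]
scene head (295, 155, 30, 35) [0.48074022 0.04900416]
top foot (260, 232, 17, 16) [0.48363777 0.05150118]
top head (255, 218, 19, 27) [0.4782482  0.05732491]Traceback (most recent call last):
  File "<stdin>", line 19, in <module>
  File "<stdin>", line 13, in dr
NameError: name '_a' is not defined. Did you mean: 'a'?
```

```bash
cat >> h.py <<'E'
from scipy.spatial.transform import Rotation as Rot
COL=np.array([.484,.0503]);SEAT=np.array([.6553,.0117]);YAW=np.radians(-8.4)
def toolq(yaw,lean,flip=False):
    f=np.array([np.cos(yaw),np.sin(yaw),0]);x=np.sin(lean)*f-np.cos(lean)*np.array([0,0,1]);y=np.array([-f[1],f[0],0])
    if flip:y=-y
    return Rot.from_matrix(np.c_[x,y,np.cross(x,y)]).as_quat()
def tcp(tipxyz,q,L=.071): return np.array(tipxyz)-L*Rot.from_quat(q).apply([1,0,0])
E
python3 - <<'E'
from h import *
im={n:cv2.imread(f"pics/{n}0.png") for n in("scene","top")}
F={"top":(282,248,312,278),"scene":(275,170,305,200)}
for n in im:
    x,y,w,h=cv2.boundingRect(big(mask(im[n],(125,80,30),(160,255,255),F[n])))
    f=lambda q:[ (bb(n,q,.03,(0,.04))[[0,2]].mean()-(x+w/2-.5)), bb(n,q,.03,(0,.04))[3]-(y+h-.5)]
    print(n,"purple",(x,y,w,h),least_squares(f,(.42,-.03)).x)
print(Rot.from_quat(arm.read_eef_rot()).as_matrix().round(2).tolist())
for yaw in(-12.8,-20,-30):
  for lean in(20,28,35):
    for fl in(0,1):
      r=np.radians(yaw);f=np.array([np.cos(r),np.sin(r)]);q=toolq(r,np.radians(lean),fl);o=[]
      for back in(.075,.055,.035):
        for z in(.01,.2,.3):
          o.append(int(arm.ik(tcp([*(COL-back*f),z],q),q) is not None))
      o2=[int(arm.ik(tcp([*(SEAT-.035*f),z],q),q) is not None) for z in(.01,.1)]
      print(yaw,lean,fl,o,o2)
E
```

```text
scene purple (281, 170, 20, 29) [ 0.3956761  -0.03485879]
top purple (286, 253, 19, 22) [ 0.39475805 -0.03624267]
[[-0.0, 0.31, 0.95], [-0.0, 0.95, -0.31], [-1.0, -0.0, 0.0]]
-12.8 20 0 [0, 1, 1, 0, 1, 1, 0, 1, 1] [1, 1]
-12.8 20 1 [0, 1, 1, 0, 1, 1, 0, 1, 1] [1, 1]
-12.8 28 0 [0, 0, 1, 0, 1, 1, 0, 1, 1] [1, 1]
-12.8 28 1 [0, 0, 1, 0, 1, 1, 0, 1, 1] [1, 1]
-12.8 35 0 [0, 0, 1, 0, 0, 1, 0, 0, 1] [1, 1]
-12.8 35 1 [0, 0, 0, 0, 0, 0, 0, 0, 1] [1, 1]
-20 20 0 [0, 1, 1, 0, 1, 1, 1, 1, 1] [1, 1]
-20 20 1 [0, 1, 1, 0, 1, 1, 1, 1, 1] [1, 1]
-20 28 0 [0, 1, 1, 0, 1, 1, 0, 1, 1] [1, 1]
-20 28 1 [0, 1, 1, 0, 1, 1, 0, 1, 1] [1, 1]
-20 35 0 [0, 0, 1, 0, 0, 1, 0, 1, 1] [1, 1]
-20 35 1 [0, 0, 0, 0, 0, 0, 0, 1, 1] [1, 1]
-30 20 0 [0, 1, 1, 1, 1, 1, 1, 1, 1] [1, 1]
-30 20 1 [0, 1, 1, 1, 1, 1, 1, 1, 1] [1, 1]
-30 28 0 [0, 1, 1, 0, 1, 1, 0, 1, 1] [1, 1]
-30 28 1 [0, 1, 1, 0, 1, 1, 0, 1, 1] [1, 1]
-30 35 0 [0, 1, 1, 0, 1, 1, 0, 1, 1] [1, 1]
-30 35 1 [0, 1, 1, 0, 1, 1, 0, 1, 1] [1, 1]
```

```bash
python3 - <<'E'
from h import *
for lean in(20,25,30):
 for yaw in(-25,-30,-35,-40,-45,-50,-60):
  for fl in(0,1):
    r=np.radians(yaw);f=np.array([np.cos(r),np.sin(r)]);q=toolq(r,np.radians(lean),fl)
    o=[[int(arm.ik(tcp([*(C-d*f),z],q),q) is not None) for d in(.036,.05,.06) for z in (.01,.3)] for C in (COL,COL+.3*(SEAT-COL),COL+.5*(SEAT-COL))]
    print(lean,yaw,fl,o)
E
```

```text
20 -25 0 [[1, 1, 1, 1, 0, 1], [1, 1, 1, 1, 1, 1], [1, 1, 1, 1, 1, 1]]
20 -25 1 [[1, 1, 1, 1, 0, 1], [1, 1, 1, 1, 1, 1], [1, 1, 1, 1, 1, 1]]
20 -30 0 [[1, 1, 1, 1, 1, 1], [1, 1, 1, 1, 1, 1], [1, 1, 1, 1, 1, 1]]
20 -30 1 [[1, 1, 1, 1, 1, 1], [1, 1, 1, 1, 1, 1], [1, 1, 1, 1, 1, 1]]
20 -35 0 [[1, 1, 1, 1, 1, 1], [1, 1, 1, 1, 1, 1], [1, 1, 1, 1, 1, 1]]
20 -35 1 [[1, 1, 1, 1, 1, 1], [1, 1, 1, 1, 1, 1], [1, 1, 1, 1, 1, 1]]
20 -40 0 [[1, 1, 1, 1, 1, 1], [1, 1, 1, 1, 1, 1], [1, 1, 1, 1, 1, 1]]
20 -40 1 [[1, 1, 1, 1, 1, 1], [1, 1, 1, 1, 1, 1], [1, 1, 1, 1, 1, 1]]
20 -45 0 [[1, 1, 1, 1, 1, 1], [1, 1, 1, 1, 1, 1], [1, 1, 1, 1, 1, 1]]
20 -45 1 [[1, 1, 1, 1, 1, 1], [1, 1, 1, 1, 1, 1], [1, 1, 1, 1, 1, 1]]
20 -50 0 [[1, 1, 1, 1, 1, 1], [1, 1, 1, 1, 1, 1], [1, 1, 1, 1, 1, 1]]
20 -50 1 [[1, 1, 1, 1, 1, 1], [1, 1, 1, 1, 1, 1], [1, 1, 1, 1, 1, 1]]
20 -60 0 [[1, 1, 1, 1, 1, 1], [1, 1, 1, 1, 1, 1], [1, 1, 1, 1, 1, 1]]
20 -60 1 [[1, 1, 1, 1, 1, 1], [1, 1, 1, 1, 1, 1], [1, 1, 1, 1, 1, 1]]
25 -25 0 [[0, 1, 0, 1, 0, 1], [1, 1, 1, 1, 1, 1], [1, 1, 1, 1, 1, 1]]
25 -25 1 [[0, 1, 0, 1, 0, 1], [1, 1, 1, 1, 1, 1], 
[... 1139 characters left out ...]

30 -35 0 [[1, 1, 0, 1, 0, 1], [1, 1, 1, 1, 1, 1], [1, 1, 1, 1, 1, 1]]
30 -35 1 [[1, 1, 0, 1, 0, 1], [1, 1, 1, 1, 1, 1], [1, 1, 1, 1, 1, 1]]
30 -40 0 [[1, 1, 1, 1, 1, 1], [1, 1, 1, 1, 1, 1], [1, 1, 1, 1, 1, 1]]
30 -40 1 [[1, 1, 1, 1, 1, 1], [1, 1, 1, 1, 1, 1], [1, 1, 1, 1, 1, 1]]
30 -45 0 [[1, 1, 1, 1, 1, 1], [1, 1, 1, 1, 1, 1], [1, 1, 1, 1, 1, 1]]
30 -45 1 [[1, 1, 1, 1, 1, 1], [1, 1, 1, 1, 1, 1], [1, 1, 1, 1, 1, 1]]
30 -50 0 [[1, 1, 1, 1, 1, 1], [1, 1, 1, 1, 1, 1], [1, 1, 1, 1, 1, 1]]
30 -50 1 [[1, 1, 1, 1, 1, 1], [1, 1, 1, 1, 1, 1], [1, 1, 1, 1, 1, 1]]
30 -60 0 [[1, 1, 1, 1, 1, 1], [1, 1, 1, 1, 1, 1], [1, 1, 1, 1, 1, 1]]
30 -60 1 [[1, 1, 1, 1, 1, 1], [1, 1, 1, 1, 1, 1], [1, 1, 1, 1, 1, 1]]
```

```bash
cat >> h.py <<'E'
LEAN=np.radians(28)
FX=np.array([np.cos(YAW),np.sin(YAW)]);FY=np.array([-FX[1],FX[0]])
def pose(C,yaw_deg,d,z,fl=0,L=.0735):
    r=np.radians(yaw_deg);f=np.array([np.cos(r),np.sin(r)]);q=toolq(r,LEAN,fl);return tcp([*(np.array(C)-d*f),z],q,L),q
E
python3 - <<'E'
from h import *
j0=np.array(arm.read_joint_positions())
for fl in(0,1):
    p,q=pose(COL,-40,.056,.27,fl);j=np.array(arm.ik(p,q));print(fl,np.abs(j-j0).round(2),p)
    # whole path check
    wps=[]
    A=SEAT-.09*FX
    for s in np.linspace(0,1,5): wps.append((COL+s*(A-COL),-40+s*31.6))
    for s in np.linspace(0,1,4)[1:]: wps.append((A+s*(SEAT-A),-8.4))
    print([arm.ik(*pose(C,y,.036,.012,fl)) is not None for C,y in wps])
fl=0
p,q=pose(COL,-40,.056,.27,fl)
arm.movep(p,q);arm.move_gripper(.42)
p,q=pose(COL,-40,.056,.06,fl);arm.line_to(p,.12)
print(arm.read_time(),arm.read_tool_pos()-p,arm.read_opening(),arm.read_ft_force())
p,q=pose(COL,-40,.056,.02,fl);arm.line_to(p,.06)
print(arm.read_time(),arm.read_tool_pos()-p,arm.read_opening(),arm.read_ft_force())
s=snapshot("scene");t=snapshot("top");cv2.imwrite("pics/s1.png",s);cv2.imwrite("pics/t1.png",t)
a=cv2.resize(s[130:250,240:360],(560,560),interpolation=cv2.INTER_CUBIC);cv2.imwrite("pics/s1c.png",a)
E
```

```text
0 [0.36 0.41 0.46 0.72 0.57 0.4  0.  ] [0.41466826 0.10847624 0.33489665]
[True, True, True, True, True, True, True, True]
1 [1.6  0.26 1.13 0.69 0.96 0.02 2.69] [0.41466826 0.10847624 0.33489665]
[True, True, True, True, True, True, True, True]Traceback (most recent call last):
  File "<stdin>", line 14, in <module>
station.MotionError: the arm cannot follow that straight line within its joint ranges
```

```bash
python3 - <<'E'
from h import *
print(arm.read_time(),arm.read_tool_pos(),np.round(arm.read_joint_positions(),2),arm.read_opening())
for yaw in(-40,-50,-60):
  print(yaw)
  for z in(.27,.2,.15,.1,.06,.02):
    j=arm.ik(*pose(COL,yaw,.056,z,0));print(z,None if j is None else np.round(j,2))
E
```

```text
2.7083 [0.41466205 0.10849277 0.33489281] [-0.93  0.2   0.45  2.14  0.58  0.71 -0.04] 0.4184490376827983
-40
0.27 [-0.93  0.2   0.45  2.14  0.58  0.71 -0.04]
0.2 [-0.93  0.34  0.49  2.25  0.67  0.48 -0.18]
0.15 [-0.95  0.46  0.56  2.31  0.75  0.31 -0.3 ]
0.1 [-1.01  0.63  0.68  2.36  0.82  0.09 -0.41]
0.06 [-0.16  0.7  -0.58  2.36  1.57  0.83 -1.23]
0.02 [-0.05  0.87 -0.77  2.37  1.68  1.03 -1.34]
-50
0.27 [-0.94  0.26  0.47  2.07  0.51  0.8  -0.15]
0.2 [-0.93  0.38  0.48  2.17  0.56  0.6  -0.26]
0.15 [-0.92  0.49  0.49  2.23  0.62  0.44 -0.35]
0.1 [-0.94  0.61  0.54  2.27  0.69  0.28 -0.46]
0.06 [-0.96  0.73  0.59  2.3   0.73  0.15 -0.54]
0.02 [-0.97  0.85  0.62  2.31  1.33  0.03 -1.18]
-60
0.27 [-0.94  0.32  0.48  1.99  0.44  0.89 -0.24]
0.2 [-0.91  0.43  0.47  2.09  0.47  0.7  -0.33]
0.15 [-0.89  0.52  0.46  2.14  0.51  0.57 -0.41]
0.1 [-0.88  0.63  0.45  2.18  0.56  0.44 -0.5 ]
0.06 [-0.88  0.72  0.46  2.2   0.62  0.33 -0.59]
0.02 [-0.89  0.82  0.49  2.22  0.67  0.23 -0.68]
```

```bash
python3 - <<'E'
from h import *
def st(): print(round(arm.read_time(),2),np.round(arm.read_tool_pos(),3),Rot.from_quat(arm.read_eef_rot()).apply([1,0,0]).round(2))
j=np.array(arm.read_joint_positions())
j[1]=-.1;arm.move_j(j);st()
arm.move_j([-.3,-.1,-.6,2.2,1.5,1.0,-1.3]);st()
for yaw in(-40,-30):
  for z in(.27,.2,.15,.1,.06,.02):
    k=arm.ik(*pose(COL,yaw,.056,z,0));print(yaw,z,None if k is None else np.round(k,2))
E
```

```text
3.2 [0.391 0.077 0.432] [ 0.52 -0.09 -0.85]
4.35 [0.385 0.162 0.543] [ 0.94 -0.2  -0.29]
-40 0.27 [-0.32  0.2  -0.27  2.13  0.75  0.82 -0.24]
-40 0.2 [-0.24  0.33 -0.41  2.23  0.99  0.74 -0.55]
-40 0.15 [-0.26  0.44 -0.4   2.29  1.19  0.69 -0.79]
-40 0.1 [-0.37  0.54 -0.26  2.34  1.4   0.61 -1.03]
-40 0.06 [-0.45  0.63 -0.15  2.37  1.61  0.56 -1.26]
-40 0.02 [-0.42  0.74 -0.19  2.39  1.79  0.61 -1.46]
-30 0.27 [-0.47  0.14 -0.05  2.2   0.72  0.67 -0.02]
-30 0.2 [-0.25  0.28 -0.33  2.3   1.07  0.6  -0.43]
-30 0.15 [-0.34  0.39 -0.23  2.37  1.34  0.53 -0.73]
-30 0.1 None
-30 0.06 None
-30 0.02 None
```

```bash
python3 - <<'E'
from h import *
def st(p): print(round(arm.read_time(),2),np.round(arm.read_tool_pos()-p,4),np.round(arm.read_joint_positions(),2),np.round(arm.read_ft_force(),2))
p,q=pose(COL,-40,.056,.27);arm.movep(p,q);st(p)
try:
    for z,v in((.06,.12),(.02,.06)):
        p,q=pose(COL,-40,.056,z);arm.line_to(p,v);st(p)
except arm.MotionError as e: print(e)
s=snapshot("scene");t=snapshot("top");cv2.imwrite("pics/s1.png",s);cv2.imwrite("pics/t1.png",t)
a=cv2.resize(s[130:250,240:360],(500,500),interpolation=cv2.INTER_CUBIC);b=cv2.resize(t[190:290,220:320],None,fx=3,fy=3,interpolation=cv2.INTER_CUBIC)
cv2.imwrite("pics/s1c.png",np.hstack([a,cv2.copyMakeBorder(b,0,200,0,0,0)]))
E
```

```text
5.34 [0.     0.0003 0.0002] [-0.33  0.2  -0.27  2.13  0.75  0.82 -0.24] [-0.48 -0.18  0.65]
7.24 [0.0001 0.0001 0.0003] [-0.49  0.63 -0.09  2.37  1.62  0.52 -1.27] [-0.25  0.1   0.74]
8.06 [0.0001 0.     0.0003] [-0.46  0.74 -0.13  2.39  1.81  0.57 -1.48] [-0.11 -0.08 -0.09]
```

View pics/s1c.png

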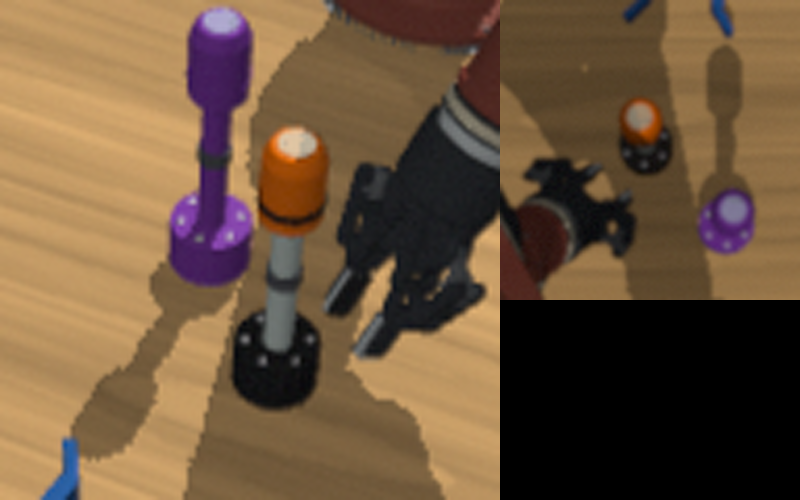

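```bash
python3 - <<'E'
from h import *
p=arm.read_tool_pos();Rm=Rot.from_quat(arm.read_eef_rot()).as_matrix()
for L in(.06,.066,.0735,.08):
    c=p+L*Rm[:,0]; print(L,c.round(4),[ (proj("scene",[c+s*.02*Rm[:,1]+w*.011*Rm[:,2]])[0]).round(1).tolist() for s in(-1,1) for w in(-1,1)])
s=cv2.imread("pics/s1.png");x0,y0,x1,y1=305,180,345,225
a=cv2.resize(s[y0:y1,x0:x1],None,fx=13,fy=13,interpolation=0)
for x in range(x0,x1,5): cv2.line(a,((x-x0)*13,0),((x-x0)*13,a.shape[0]),(0,255,255),1);cv2.putText(a,str(x),((x-x0)*13,10),0,.35,(255,255,255))
for y in range(y0,y1,5): cv2.line(a,(0,(y-y0)*13),(a.shape[1],(y-y0)*13),(0,255,255),1);cv2.putText(a,str(y),(0,(y-y0)*13),0,.35,(255,255,255))
cv2.imwrite("pics/tips.png",a)
E
```

```text
0.06 [0.4364 0.0905 0.0323] [[324.2, 201.9], [318.6, 201.6], [331.0, 211.3], [325.4, 211.1]]
0.066 [0.4386 0.0887 0.027 ] [[323.1, 203.5], [317.6, 203.1], [329.9, 212.9], [324.3, 212.6]]
0.0735 [0.4413 0.0864 0.0204] [[321.9, 205.3], [316.3, 205.0], [328.6, 214.8], [323.0, 214.5]]
0.08 [0.4437 0.0844 0.0147] [[320.8, 207.0], [315.3, 206.7], [327.5, 216.4], [321.9, 216.2]]
```

View pics/tips.png

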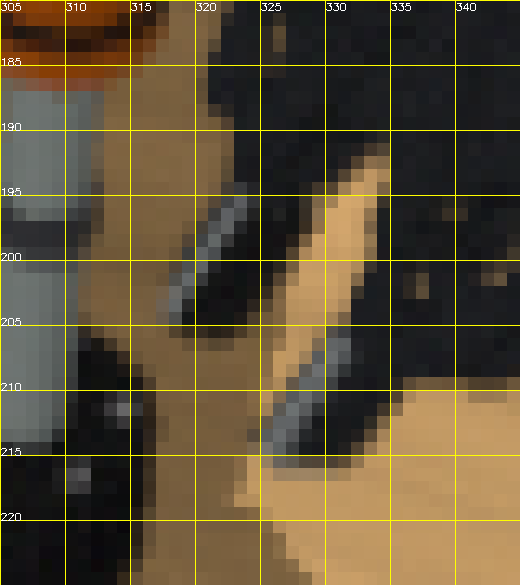

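```bash
python3 - <<'E'
from h import *
def st(p): print(round(arm.read_time(),2),np.round(arm.read_tool_pos()-p,4),np.round(arm.read_joint_positions(),2),np.round(arm.read_ft_force(),2))
Z=.012
p,q=pose(COL,-40,.056,Z);arm.line_to(p,.05);st(p)
p,q=pose(COL,-40,.037,Z);arm.line_to(p,.04);st(p)
A=SEAT-.09*FX
try:
    for s in np.linspace(0,1,7)[1:4]:
        C=COL+s*(A-COL);p,q=pose(C,-40+31.6*s,.034,Z);arm.line_to(p,.04,q);st(p)
except arm.MotionError as e: print(e)
s=snapshot("scene");t=snapshot("top");cv2.imwrite("pics/s2.png",s);cv2.imwrite("pics/t2.png",t)
a=cv2.resize(s[150:290,220:360],(500,500),interpolation=cv2.INTER_CUBIC);b=cv2.resize(t[160:260,220:320],None,fx=3,fy=3,interpolation=cv2.INTER_CUBIC)
cv2.imwrite("pics/s2c.png",np.hstack([a,cv2.copyMakeBorder(b,0,200,0,0,0)]))
E
```

```text
8.47 [-0. -0. -0.] [-0.46  0.76 -0.14  2.39  1.84  0.58 -1.52] [0.14 0.11 0.74]
9.09 [-0.     -0.0001 -0.    ] [-0.42  0.76 -0.12  2.37  1.86  0.56 -1.49] [0.28 0.38 0.04]
9.66 [-0.0009 -0.0004 -0.0002] [-0.36  0.76 -0.13  2.38  1.99  0.57 -1.47] [-1.82 -0.35  0.48]
10.16 [0.0004 0.0002 0.    ] [-0.3   0.76 -0.15  2.38  2.11  0.57 -1.45] [-0.2  -0.8  -0.44]
10.68 [0.0002 0.0002 0.    ] [-0.24  0.76 -0.16  2.38  2.22  0.57 -1.42] [-0.79 -0.88 -0.57]
```

View pics/s2c.png

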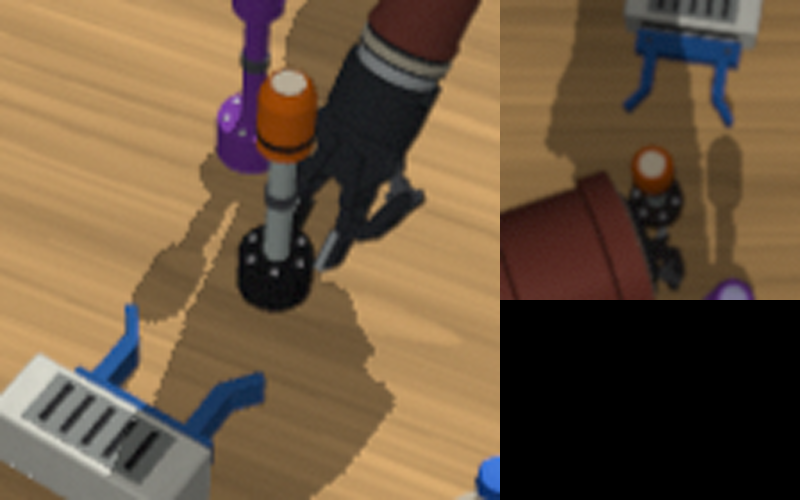

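The column is upright at about (275,270) in the crop, cradled by the fingertips and heading for the fork mouth. I'll keep pushing.

```bash
python3 - <<'E'
from h import *
def st(p): print(round(arm.read_time(),2),np.round(arm.read_tool_pos()-p,4),np.round(arm.read_joint_positions(),2),np.round(arm.read_ft_force(),2))
Z=.012
A=SEAT-.09*FX
try:
    for s in np.linspace(0,1,7)[4:]:
        C=COL+s*(A-COL);p,q=pose(C,-40+31.6*s,.034,Z);arm.line_to(p,.04,q);st(p)
    p,q=pose(SEAT-.055*FX,-8.4,.034,Z);arm.line_to(p,.04,q);st(p)
except arm.MotionError as e: print(e)
s=snapshot("scene");t=snapshot("top");cv2.imwrite("pics/s3.png",s);cv2.imwrite("pics/t3.png",t)
a=cv2.resize(s[150:290,220:360],(500,500),interpolation=cv2.INTER_CUBIC);b=cv2.resize(t[160:260,220:320],None,fx=3,fy=3,interpolation=cv2.INTER_CUBIC)
cv2.imwrite("pics/s3c.png",np.hstack([a,cv2.copyMakeBorder(b,0,200,0,0,0)]))
E
```

```text
11.31 [ 0.0002 -0.      0.    ] [-0.18  0.76 -0.17  2.37  2.33  0.56 -1.37] [-0.3  -0.82  0.11]
11.85 [ 0.0002 -0.0001  0.    ] [-0.12  0.76 -0.18  2.36  2.44  0.54 -1.33] [-1.32 -0.65 -0.89]
12.41 [ 0.0003 -0.0001  0.    ] [-0.05  0.76 -0.2   2.34  2.54  0.51 -1.27] [-0.27 -0.32 -0.2 ]
13.43 [ 0.0005 -0.      0.0002] [-0.05  0.77 -0.15  2.25  2.53  0.42 -1.23] [-1.19  0.06 -0.69]
```

View pics/s3c.png

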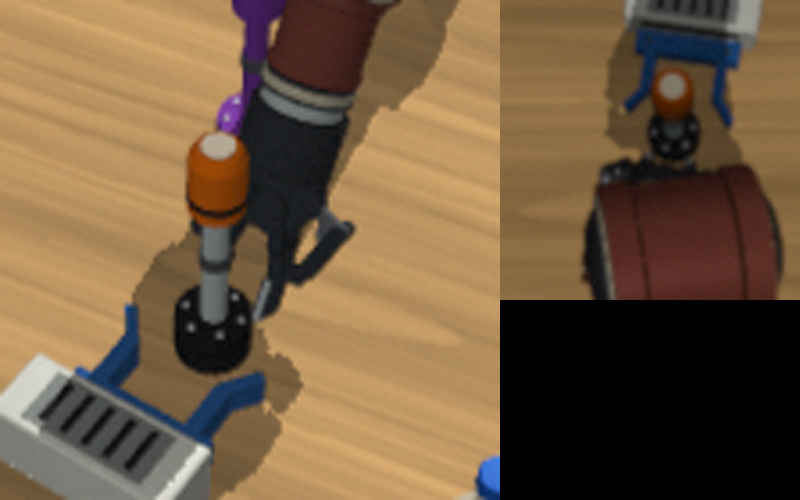

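```bash
cat >> h.py <<'E'
def foot(im,n,guess):
    """foot centre from black mask's left/right edges & lowest row, box around the guess; crude"""
    b=bb(n,guess,.03,(0,.04)); box=tuple(int(v) for v in (b[0]-7,b[1]-2,b[2]+8,b[3]+8))
    x,y,w,h=cv2.boundingRect(big(mask(im,(0,0,0),(180,255,60),box)))
    f=lambda q:[bb(n,q,.03,(0,.04))[[0,2]].mean()-(x+w/2-.5),bb(n,q,.03,(0,.04))[3]-(y+h-.5)]
    return (x,y,w,h),least_squares(f,guess).x
E
python3 - <<'E'
from h import *
g=SEAT-.055*FX; print("guess",g)
for n,f in(("top","t3"),("scene","s3")):
    im=cv2.imread(f"pics/{f}.png");bx,c=foot(im,n,g);print(n,bx,c,"fork frame",(c-SEAT)@FX,(c-SEAT)@FY)
    # draw circles
outs=[]
for n,f,(x0,y0,w,h) in(("top","t3",(245,150,70,75)),("scene","s3",(230,215,80,75))):
    im=cv2.imread(f"pics/{f}.png");k=5;a=cv2.resize(im[y0:y0+h,x0:x0+w],None,fx=k,fy=k,interpolation=0)
    al=np.linspace(0,6.283,60)
    for z in(0,.04):
        P=np.c_[g[0]+.03*np.cos(al),g[1]+.03*np.sin(al),0*al+z];cv2.polylines(a,[np.int32((proj(n,P)+.5-[x0,y0])*k)],True,(0,255,0),1)
    U=[(-.037,.055),(-.013,.034),(.03,.034),(.03,-.034),(-.013,-.034),(-.037,-.055)]
    P=[[*(SEAT+u*FX+v*FY),.03] for u,v in U];cv2.polylines(a,[np.int32((proj(n,P)+.5-[x0,y0])*k)],False,(0,0,255),1)
    outs.append(a)
cv2.imwrite("pics/ov3.png",np.hstack(outs))
E
```

```text
guess [0.60089002 0.01973457]
top (261, 195, 33, 26) [0.57523134 0.02254076] fork frame -0.08079335648245106 -0.000972210743246843
scene (269, 230, 22, 25) [0.59767486 0.02120648] fork frame -0.05839568997580933 0.000986440904576419
```

View pics/ov3.png

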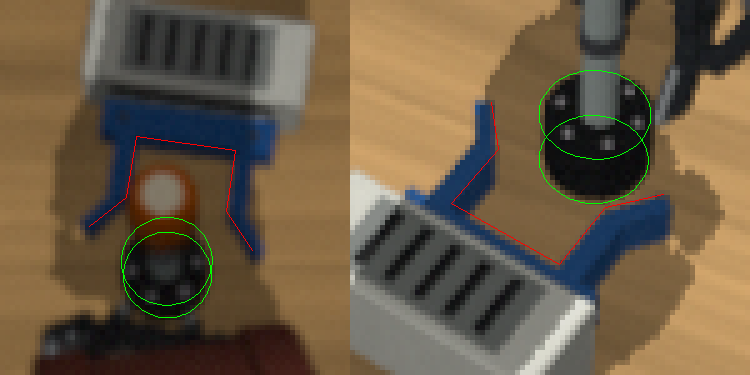

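The foot is upright, centred in the fork mouth to about 1 mm, and roughly 57 mm short of the seat. I'll push in and watch the force.

```bash
python3 - <<'E'
from h import *
Z=.012
def F():
    f=np.mean([arm.read_ft_force() for _ in range(3)],0);return f
for k in[-.04,-.025,-.012,-.007,-.003,0,.003,.005,.007,.009,.011,.013]:
    p,q=pose(SEAT+k*FX,-8.4,.034,Z);arm.line_to(p,.04 if k<-.01 else .02,q)
    f=F();fx,fy=f[:2]@FX,f[:2]@FY
    print(k,round(arm.read_time(),2),"lag",((arm.read_tool_pos()-p)[:2]@FX).round(4),round(fx,2),round(fy,2),round(f[2],2))
    if abs(fx)>7 or abs(fy)>8: break
s=snapshot("scene");t=snapshot("top");cv2.imwrite("pics/s4.png",s);cv2.imwrite("pics/t4.png",t)
a=cv2.resize(s[170:310,200:340],(500,500),interpolation=cv2.INTER_CUBIC);b=cv2.resize(t[140:240,220:320],None,fx=3,fy=3,interpolation=cv2.INTER_CUBIC)
cv2.imwrite("pics/s4c.png",np.hstack([a,cv2.copyMakeBorder(b,0,200,0,0,0)]))
E
```

```text
-0.04 14.06 lag 0.0004 -0.45 1.04 -0.65
-0.025 14.58 lag 0.0005 0.93 0.63 -0.99
-0.012 15.06 lag 0.0004 -0.07 0.17 -0.22
-0.007 15.46 lag 0.0001 -2.01 0.25 -0.42
-0.003 15.81 lag 0.0004 -1.4 0.96 -2.2
0 16.11 lag 0.0003 -1.63 0.06 -1.98
0.003 16.41 lag 0.0003 -1.49 0.15 -1.61
0.005 16.66 lag -0.0002 -3.89 0.13 -0.44
0.007 16.91 lag -0.0017 -6.21 -0.33 2.48
0.009 17.16 lag -0.0032 -10.57 -0.78 5.95
```

View pics/s4c.png

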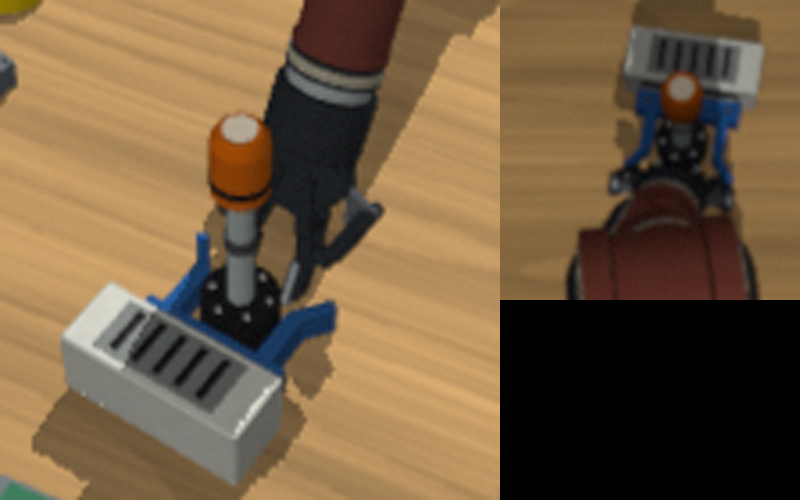

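```bash
python3 - <<'E'
from h import *
al=np.linspace(0,6.283,60);outs=[]
for n,f,(x0,y0,w,h) in(("top","t4",(245,140,70,75)),("scene","s4",(215,195,90,75))):
    im=cv2.imread(f"pics/{f}.png");k=5;a=cv2.resize(im[y0:y0+h,x0:x0+w],None,fx=k,fy=k,interpolation=cv2.INTER_CUBIC)
    for r,z in((.03,.04),(.022,.165),(.022,.2)):
        P=np.c_[SEAT[0]+r*np.cos(al),SEAT[1]+r*np.sin(al),0*al+z];cv2.polylines(a,[np.int32((proj(n,P)+.5-[x0,y0])*k)],True,(0,255,0),1)
    U=[(-.037,.055),(-.013,.034),(.03,.034),(.03,-.034),(-.013,-.034),(-.037,-.055)]
    P=[[*(SEAT+u*FX+v*FY),.03] for u,v in U];cv2.polylines(a,[np.int32((proj(n,P)+.5-[x0,y0])*k)],False,(0,0,255),1)
    outs.append(a)
cv2.imwrite("pics/ov4.png",np.hstack(outs))
E
```

```text
(no output)
```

View pics/ov4.png

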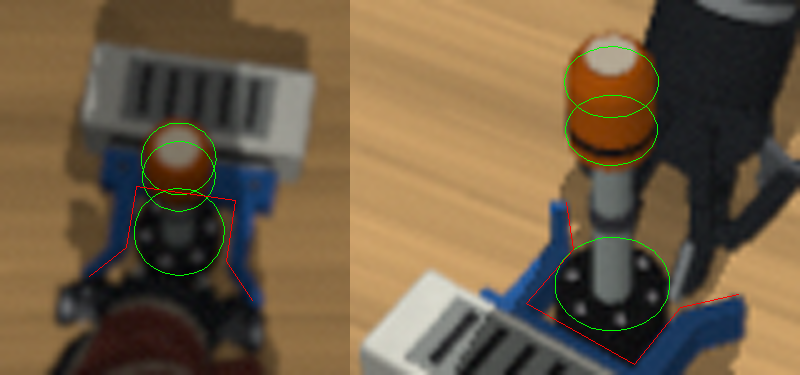

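The push met a hard stop with no side load: 10.6 N and the lag growing with the command. In the overlay the foot is at the seat to within about 2 mm. I'll back off and take an unobstructed look.

```bash
python3 - <<'E'
from h import *
def st(): print(round(arm.read_time(),2),np.round(arm.read_joint_positions(),2),np.round(arm.read_ft_force(),2))
p,q=pose(SEAT,-8.4,.034+.06,.012);arm.line_to(p,.08);st()
p=p+[-.03,.0,.25];arm.line_to(p,.2);st()
p=p+[0,.25,0]
try: arm.line_to(p,.25)
except arm.MotionError: arm.movep(p,q)
st()
s=snapshot("scene");t=snapshot("top");cv2.imwrite("pics/s5.png",s);cv2.imwrite("pics/t5.png",t)
al=np.linspace(0,6.283,60);outs=[]
for n,im,(x0,y0,w,h) in(("top",t,(250,140,65,75)),("scene",s,(215,195,90,75))):
    k=5;a=cv2.resize(im[y0:y0+h,x0:x0+w],None,fx=k,fy=k,interpolation=cv2.INTER_CUBIC)
    outs.append(a)
cv2.imwrite("pics/v5.png",np.hstack(outs))
E
```

```text
18.27 [-0.05  0.77 -0.16  2.26  2.53  0.43 -1.23] [-0.38 -0.57  0.16]Traceback (most recent call last):
  File "<stdin>", line 4, in <module>
station.MotionError: the arm cannot follow that straight line within its joint ranges
```

```bash
python3 - <<'E'
from h import *
def st(): print(round(arm.read_time(),2),np.round(arm.read_joint_positions(),2),np.round(arm.read_ft_force(),2),np.round(arm.read_tool_pos(),3))
p=np.array(arm.read_tool_pos());q=arm.read_eef_rot()
for dz in(.25,.2,.12):
    try: arm.line_to(p+[0,0,dz],.2);break
    except arm.MotionError as e: print(dz,e)
st()
p=np.array([.45,.25,.36]);qd=toolq(np.radians(20),0)
k=arm.ik(p,qd);print(k)
if k is not None: arm.movep(p,qd)
st()
s=snapshot("scene");t=snapshot("top");cv2.imwrite("pics/s5.png",s);cv2.imwrite("pics/t5.png",t)
outs=[]
for n,im,(x0,y0,w,h) in(("top",t,(250,140,65,75)),("scene",s,(215,195,90,75))):
    k=5;outs.append(cv2.resize(im[y0:y0+h,x0:x0+w],None,fx=k,fy=k,interpolation=cv2.INTER_CUBIC))
cv2.imwrite("pics/v5.png",np.hstack(outs))
E
```

```text
0.25 the arm cannot follow that straight line within its joint ranges
0.2 the arm cannot follow that straight line within its joint ranges
19.02 [-0.32  0.51  0.22  2.2   2.34  0.04 -1.06] [-0.41 -0.67 -0.25] [0.529 0.031 0.197]
[ 0.16396719  0.56317095 -1.1465847   1.70437208  0.54158989  1.23407283
  0.8073954 ]
20.65 [ 0.16  0.56 -1.14  1.71  0.54  1.23  0.81] [-0.1   0.54 -0.66] [0.45  0.249 0.359]
```

View pics/v5.png

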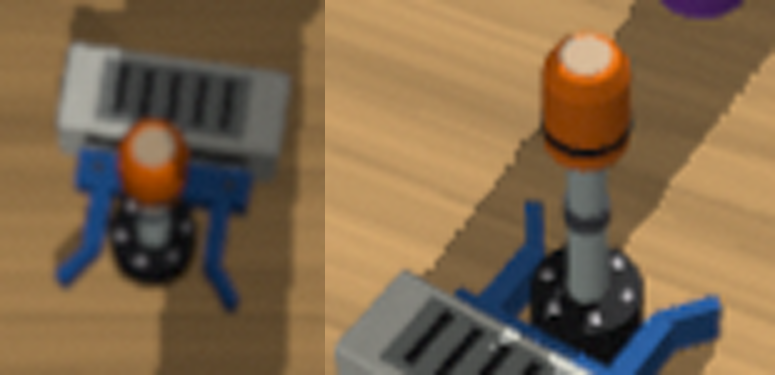

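View pics/t5.png

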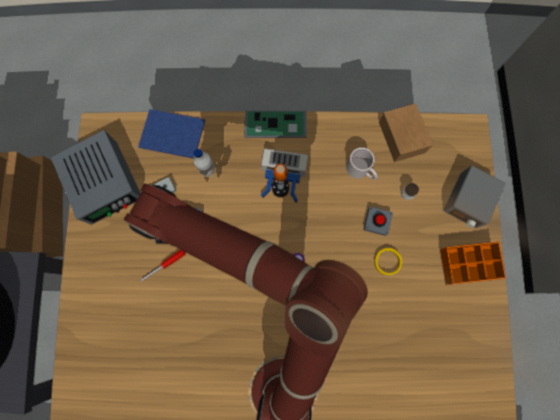

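```bash
python3 - <<'E'
from h import *
t=cv2.imread("pics/t5.png");s=cv2.imread("pics/s5.png")
m=mask(t,(0,0,0),(180,255,70),(270,183,292,200));c=big(m);x,y,w,h=cv2.boundingRect(c);print(x,y,w,h)
f=lambda q:[bb("top",q,.03,(0,.04))[[0,2]].mean()-(x+w/2-.5),bb("top",q,.03,(0,.04))[3]-(y+h-.5)]
r=least_squares(f,SEAT).x;print("top foot",r,(r-SEAT)@FX,(r-SEAT)@FY)
# top-face sub-pixel: vertical profile at column centre
g=cv2.cvtColor(t,cv2.COLOR_BGR2GRAY);print(g[190:202,279:283].tolist())
for n,im,b in(("top",t,(268,160,294,184)),("scene",s,(315,195,350,232))):
    b=(268,160,294,184) if n=="top" else (318,198,346,230)
    if n=="scene": b=(255,198,348,232)
    m=mask(im,(3,150,90),(14,255,255),b);xx=cv2.boundingRect(big(m));
    f=lambda q:[bb(n,q,.022,(.165,.213))[[0,2]].mean()-(xx[0]+xx[2]/2-.5),bb(n,q,.022,(.165,.213))[3]-(xx[1]+xx[3]-.5)]
    r=least_squares(f,SEAT).x;print(n,"head",xx,r,(r-SEAT)@FX,(r-SEAT)@FY)
# back wall front edge in earlier clear top image: last blue row per column
t0=cv2.imread("pics/top0.png");mm=mask(t0,(100,120,30),(125,255,255),(274,165,290,186))
e=[(u,np.where(mm[:,u])[0].max()+.5) for u in range(274,289)];w=cast("top",e,.03)[:,:2];print("wall edge fork x",((w-SEAT)@FX).round(4))
E
```

```text
271 183 19 14
top foot [0.65876656 0.01295613] 0.003245868868729821 0.001749056369269727
[[31, 26, 25, 24], [45, 23, 24, 26], [54, 24, 20, 23], [34, 22, 18, 19], [18, 16, 18, 12], [15, 16, 12, 10], [38, 34, 32, 33], [81, 80, 81, 73], [119, 117, 118, 105], [129, 126, 125, 111], [128, 129, 127, 115], [129, 130, 126, 107]]
top head (274, 164, 13, 17) [0.65914775 0.01237219] 0.003708281278425607 0.001227071359123494
scene head (258, 202, 19, 23) [0.6465976  0.00807508] -0.008079501352137988 -0.00485730387544352
wall edge fork x [0.0251 0.0256 0.0261 0.0266 0.0271 0.0276 0.0246 0.0252 0.0257 0.0262
 0.0267 0.0272 0.0277 0.0247 0.0252]
```

Contact evidence agrees. The foot is measured 3.2 mm beyond my housing-based seat estimate. The wall's own base edge puts the seat about 4 mm beyond it, and the push stopped at 4 to 5 mm. So the foot is against the wall, upright, with side play inside ±4 mm. Next is the green button, with fingers shut and a guarded press.

```bash
python3 - <<'E'
from h import *
def st(*a): print(*a,round(arm.read_time(),2),np.round(arm.read_tool_pos(),4),np.round(arm.read_ft_force(),2))
G=np.array([.5505,.3217]);q=toolq(np.radians(20),0)
arm.move_gripper(0.0)
arm.movep([*G,.048+.08+.06],q);st()
arm.line_to([*G,.048+.08+.012],.1);st()
s=snapshot("scene");t=snapshot("top")
cv2.imwrite("pics/s6.png",cv2.resize(s[200:310,340:450],(600,600),interpolation=cv2.INTER_CUBIC))
E
```

```text
22.04 [0.5504 0.3222 0.1894] [-0.52  0.05 -0.48]
22.68 [0.5504 0.3219 0.1397] [-0.43  0.66  0.15]
```

View pics/s6.png

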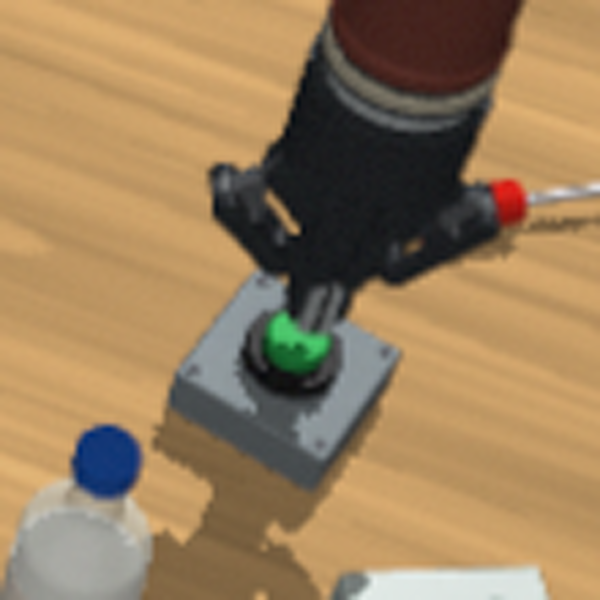

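The shut fingertips are above the green button, whose centre is at about (298,345) in the crop. Pressing down in small steps.

```bash
python3 - <<'E'
from h import *
G=np.array([.5505,.3217]);z=.140;z0=z
for i in range(30):
    z-=.002;arm.line_to([*G,z],.02)
    f=np.mean([arm.read_ft_force()[2] for _ in range(4)]);a=arm.read_tool_pos()[2]
    print(i,round(z,4),round(a,4),round(f,2),round(arm.read_time(),2))
    if f>13: break
cv2.imwrite("pics/s7.png",cv2.resize(snapshot("scene")[200:310,340:450],(600,600),interpolation=cv2.INTER_CUBIC))
E
```

```text
0 0.138 0.1382 0.25 23.02
1 0.136 0.1359 -0.09 23.27
2 0.134 0.1338 -0.31 23.52
3 0.132 0.1318 0.38 23.77
4 0.13 0.1298 -0.18 24.02
5 0.128 0.1278 0.57 24.27
6 0.126 0.1258 -0.42 24.52
7 0.124 0.1243 1.97 24.77
8 0.122 0.1223 2.26 25.02
9 0.12 0.1203 3.27 25.27
10 0.118 0.1188 5.81 25.52
11 0.116 0.1186 14.83 25.77
```

View pics/s7.png

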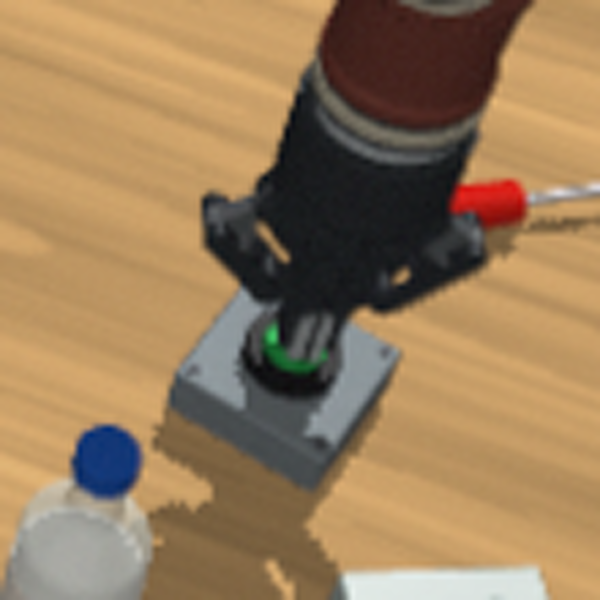

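The spring rose from 2 to 5.8 N over about 6 mm, then hit a hard stop at 14.8 N, so the button is fully down. I'll release it and check the whole scene.

```bash
python3 - <<'E'
from h import *
G=np.array([.5505,.3217])
arm.line_to([*G,.115+.08],.1);arm.line_to([*(G+[-.10,.15]),.3],.25)
arm.pause(.5);print(arm.read_time(),np.round(arm.read_ft_force(),2))
s=snapshot("scene");t=snapshot("top");cv2.imwrite("pics/s8.png",s);cv2.imwrite("pics/t8.png",t)
outs=[]
for im,(x0,y0,w,h) in((t,(250,140,70,75)),(s,(215,195,90,75))):
    outs.append(cv2.resize(im[y0:y0+h,x0:x0+w],None,fx=5,fy=5,interpolation=cv2.INTER_CUBIC))
cv2.imwrite("pics/v8.png",np.hstack(outs))
x,y,w,h=cv2.boundingRect(big(mask(t,(0,0,0),(180,255,70),(270,183,292,200))));print(x,y,w,h)
for n,im,b in(("top",t,(170,200,205,235)),("scene",s,(375,250,415,285))):
    try:print(n,cen(mask(im,(45,100,40),(80,255,255),b)))
    except Exception as e:print(n,"hidden")
E
```

```text
28.25 [-0.66 -0.01 -0.06]
270 183 20 14
top [185.74774774774772, 216.5653153153153]
scene [393.8838383838384, 262.2104377104377]
```

View pics/v8.png

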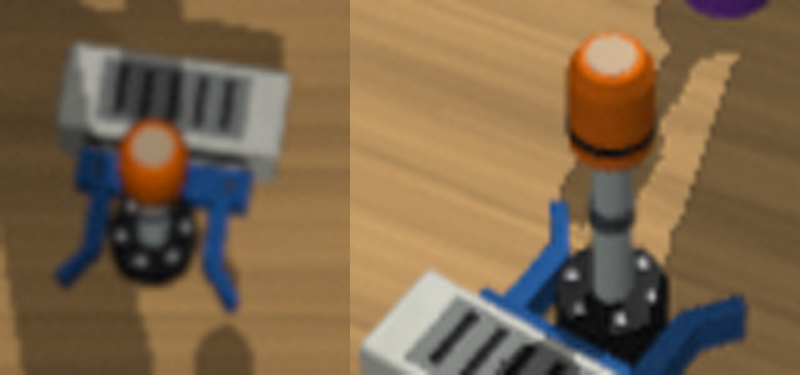

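View pics/s8.png

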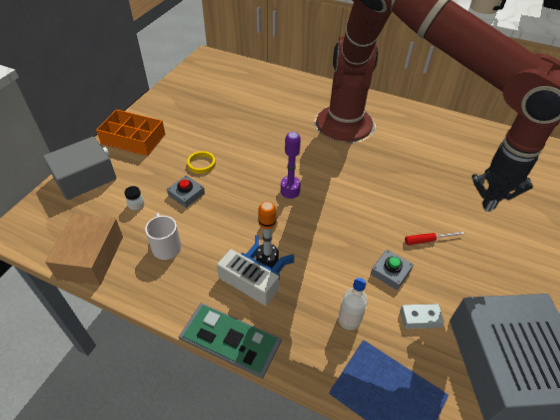

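The column stands upright in the fork at scene (267,250). The green button is back at exactly its original pixel (393.9,262.2), and the purple column and everything else are where they were. Handing in.

```bash
python3 - <<'E'
from station import ticket,arm
print(arm.read_time());print(ticket.finish_job())
E
```

```text
28.35
the job is handed in; nothing more can be done
None
```

I docked the column and pressed the green button, in that order, and handed the job in at 28.35 s of robot time; no verdict is reported back.

**Docking:** I pushed the column by its foot at about 15 mm above the bench. The fingertips cradled the foot with the tool leaned back 28°. I pushed until it hit a hard stop at about 10.6 N, with almost no side force.

**Green button:** I pressed it with the fingers shut. It gave about 6 mm of travel with the spring rising to 5.8 N, then a firm stop at 14.8 N. After I let go, it returned to its starting place in the picture.

**Last checks:**
- The column is upright in the fork and did not move after I backed away.
- The arm is clear of everything, and the purple look-alike, the red button and the bystanders look unmoved.

**Disagreements:**
- My first seat estimate, taken from the housing, was 3 to 4 mm short of where the foot stopped. The wall's own edge and the stopping point agree with each other to about 1 mm, so I took the foot as resting against the back wall.
- One measurement of the head in the scene view was about 8 mm off. I put that down to a bad colour mask, because the overlay in that same view fitted, but I did not measure it again.
- The push force also had an upward part of about 6 N at the stop, which I attributed to friction and the arm giving slightly; I did not check this with a second push.

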